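# Make up the bowl kit and the candlestick kit

### The job

Make up two turning kits from the stock on the bench. Bowl kit: lay the steel faceplate flat on the floor of the square tray, let go of it, then set the large round blank flat and centred on top of it. Candlestick kit: lay the long square blank in the long compartment of the long tray and the small round blank flat in that tray's short end compartment; either kit may come first, and the short square blank and the tin stay where they are.

Things in the scene. Friction and masses are not known exactly. Their poses are not given: they have to be found in the camera images.
- faceplate: Lathe faceplate: a flat steel ring, outer diameter 56 mm, hole 26 mm, 22 mm thick, four dark screw holes on top; loose, about 0.18 kg, lying flat on the bench. Origin at its centre, z up.
- large_disc: Large round wooden blank: a disc 64 mm in diameter and 30 mm thick, pale with a darker middle, about 0.07 kg; loose, lying flat. Origin at its centre, z up.
- small_disc: Small round wooden blank: a disc 42 mm in diameter and 24 mm thick, pale with a darker middle, about 0.03 kg; loose, lying flat. Origin at its centre, z up.
- long_blank: Long square wooden blank: a bar 110 mm long and 28 by 28 mm in section, about 0.065 kg; loose, lying down. Origin at its centre, x along its length, z up.
- short_blank: Short square wooden blank: a bar 62 mm long and 28 by 28 mm in section; loose, not needed, to be left alone. Origin at its centre, x along its length.
- square_tray: Square open plywood tray, 150 by 150 mm outside, 22 mm high, walls and floor 5 mm thick, one compartment; fixed to the bench. Origin at the centre of its underside (so its inner floor is at z = 5 mm), x and y along its sides.
- long_tray: Long open plywood tray, 210 (its x) by 110 mm (its y), 22 mm high, walls and floor 5 mm; fixed. A 5 mm cross wall at x = +33 mm, as high as the sides, leaves a long compartment 130 x 100 mm (centre x = -35 mm, y = 0) and a short one 64 x 100 mm at the end away from the robot (centre x = +68 mm, y = 0). Origin: centre of its underside, inner floor at z = 5 mm.
- tin: Closed round metal tin with a white lid, 54 mm in diameter, 42 mm high, standing on the bench; a bystander to be left alone. Origin at the centre of its underside.
Mind the look-alikes: they are no part of the job. What is shaped like the small_disc but blue or orange is not meant.

How it is judged (in metres and radians):
On the way, in this order (a step that is already met when the one before it is completed fails the run):
1. the faceplate lies flat on the floor of the square tray, let go (x of faceplate in the frame of square_tray between -0.046 and 0.046 m and y of faceplate in the frame of square_tray between -0.046 and 0.046 m and z of faceplate in the frame of square_tray between 0.013 and 0.019 m and angle between the z axis of faceplate and the z axis of square_tray, either way round below 0.1 rad and contact force between the fingers and faceplate below 0.3 N), for 0.2 s.
2. the large round blank lies flat and centred on the faceplate in the square tray, let go (x of faceplate in the frame of square_tray between -0.046 and 0.046 m and y of faceplate in the frame of square_tray between -0.046 and 0.046 m and z of faceplate in the frame of square_tray between 0.013 and 0.019 m and angle between the z axis of faceplate and the z axis of square_tray, either way round below 0.1 rad and horizontal distance between large_disc and faceplate below 0.012 m and z of large_disc in the frame of faceplate between 0.023 and 0.029 m and angle between the z axis of large_disc and the z axis of faceplate, either way round below 0.1 rad and contact force between the fingers and large_disc below 0.3 N), for 0.2 s.
At the end, for the whole second after the job is handed in: Faceplate flat on the square tray's floor, large round blank flat on it (centres within 12 mm); long square blank down in the long tray's long compartment, small round blank flat in its short one; all at rest; short blank and tin moved under 30 mm (x of faceplate in the frame of square_tray between -0.046 and 0.046 m and y of faceplate in the frame of square_tray between -0.046 and 0.046 m and z of faceplate in the frame of square_tray between 0.013 and 0.019 m and angle between the z axis of faceplate and the z axis of square_tray, either way round below 0.1 rad and horizontal distance between large_disc and faceplate below 0.012 m and z of large_disc in the frame of faceplate between 0.023 and 0.029 m and angle between the z axis of large_disc and the z axis of faceplate, either way round below 0.1 rad and x of long_blank in the frame of long_tray between -0.049 and -0.021 m and y of long_blank in the frame of long_tray between -0.038 and 0.038 m and z of long_blank in the frame of long_tray between 0.016 and 0.022 m and x of small_disc in the frame of long_tray between 0.054 and 0.082 m and y of small_disc in the frame of long_tray between -0.032 and 0.032 m and z of small_disc in the frame of long_tray between 0.014 and 0.02 m and angle between the z axis of small_disc and the z axis of long_tray, either way round below 0.1 rad and linear speed of each of large_disc, small_disc, faceplate, long_blank below 0.02 m/s and distance of each of short_blank, tin from where it was at the start of the episode below 0.03 m); the robot touches nothing.
It fails at once if the short square blank or the tin is shifted by more than 30 mm (distance of any of short_blank, tin from where it was at the start of the episode above 0.03 m).
It also fails if it takes over 93 s, if anything falls off the work surface, if the arm or the gripper's body presses on something with over 40 N, if the wrist force passes 120 N, or if a joint passes its speed limit or range.

### The arm

A 6-joint arm with a two-finger parallel gripper is mounted at the origin on the work surface. World frame = base frame: x ahead of the robot, y to its left, z up, the work surface at z = 0. Lengths are in m, angles in degrees, forces in N, time in s.
With the tool pointing down it reaches from about 0.4 to 0.925 m from the base axis. Payload 3.4 kg.
Tool frame: the origin (TCP) lies midway between the tips of the shut fingers; the grasp point (between the pads) lies 19 mm behind it; z points along the fingers, y is the line along which they close (so a half turn about z gives the same grasp; the last joint's range is limited). The gripper opens to 85 mm and grips with 20 to 120 N. Pads are 22 mm wide; open, the fingers measure 114 mm over their backs; the gripper's body (76 mm by 85 mm) begins 54 mm behind the grasp point. The pads swing forward as they close: fully open they stand 13 mm farther back than shut.
Start: joints at [65.346, 17.578, 86.31, -0, 76.112, -4.211], TCP at [0.201, 0.539, 0.231] pointing down, gripper open.
Joint ranges: [-179.03, 179.03], [-60, 130.46], [8.19, 133.38], [-81.62, 261.62], [5.75, 156.47], [-153.77, 153.77]. Speed limits (degrees/s): [147.25, 147.25, 180, 180, 180, 180].

### API

Orientations are given as [roll, pitch, yaw] about the fixed x, y, z axes, in that order (R = Rz(yaw) Ry(pitch) Rx(roll)).
In Python, from workcell import bot, get_image, order, recognise, masks_of gives the robot as it stands. The module is installed in compiled form; this text tells all that it offers.
- The arm moves only by the shell command python3 -m jog 'ROWS' [FORCE]. ROWS is JSON, a list of rows, each a list of 3 entries, a list of its own where there are three numbers: the shift along the tool's x, y, z each as a share of 600 mm, from -1 to 1, then the turn about the tool's z as a share of 120 degrees, from -1 to 1, then the closure, from 0 (fully open) to 1 (shut). In form: [[[dx, dy, dz], twist, claw], ...]. A call has 1 to 10 rows; each row shifts and turns the commanded pose from where the row before left it, along the tool's axes as they then stand; what a row does not reach is not made up. A row lasts 1/8 s, in which the tool goes at most 62.5 mm and 10.7 degrees, less where a joint would pass 70% of its speed; a pose out of reach is approached as far as the arm can. A call with a number of a shift or a turn outside -1 to 1 is refused whole. A call with a gripper value outside its range is refused whole. The fingers move at their own pace and stop on an object; FORCE is the grip in N (left out, the last holds). Time passes only in rows, so rows that do not move let the fingers close. It gives the time, the measured TCP pose, the force, the opening and the grip force at its end, in the units of the state.
- bot.sense(): the state, without advancing time (a new reading comes with each control period).
- get_image(name): name is "side" or "top" or "wrist"; returns a dict with "frame" (420x560x3 uint8, blue, green, red), "fx", "fy", "cx", "cy" (pixels), "k1" (the pictures are not rectified: a ray, as slopes to the right and down, at radius r is drawn at 1 + k1 r^2 times it, then the intrinsics apply), "rvec" (rotation vector, rad) and "tvec" (3), from world to camera coordinates, as OpenCV has them. Camera axes: x right, y down, z forward; pixel columns grow to the right and rows downward; lengths in m; the calibration is good to about 2 mm. A picture is of the moment at which its call begins. There is no depth.
- order.finish_job(): hands the job in; it is judged then, once.
Trained networks look in a picture, given as the dict that the camera call returned (one of the last four; its "shot" number tells which), for a name from the list of things; names that differ only in an ending like _2 or _b are one class to them, and where a whole thing is asked for, a point or a joint stands for the part that bears it (a point fixed in the world has none). Each returns a list of dicts, best first, with "confidence" (0 to 1); they miss things now and then, are a little off and sometimes report something else, mostly with a low value. They report only what shows in the picture. A call takes as long as a camera call. They do not tell look-alikes from the thing itself.
- recognise(picture, target): "at" ([row, column] in pixels, amid what is visible of it).
- masks_of(picture, target): "mask" (420x560 bool, what is visible of it) and "at" ([row, column] in pixels, amid what is visible of it).
The state is a dict: "t": time; "q": joint angles; "joint_vel": joint speeds; "tau": joint torques, N m; "ee_pos": TCP position; "tool_rot": TCP orientation; "ft_force": force on the tool from outside, world axes, zero at the start; "moment": the same for the moment, N m; "width": finger opening in m; "grasp_force": force on a finger pad.
Only numpy, scipy, OpenCV 4.12 (cv2) and the standard library are available. Lean on these libraries where they do the work, as an engineer would, in place of code of your own. Each camera call takes 0.05 s, during which the arm holds its last target. There are 200 camera calls.

## Working session

There is one attempt and no reset: what is moved stays moved. The work goes in short steps, Python scripts to look and compute and a shell command to move; the robot and the scene stay as the last step left them, time stands still between calls to the robot, and variables do not carry over. Pictures are saved under pics/ and viewed, at most 14 in all, crops included, and the job is handed in when it is done.

```bash
mkdir -p pics; cat > h.py <<'E'
import numpy as np, cv2
from workcell import bot, get_image, order, recognise, masks_of
def cam(p):
    K=np.array([[p['fx'],0,p['cx']],[0,p['fy'],p['cy']],[0,0,1.]]); d=np.array([p['k1'],0,0,0.])
    return K,d,np.array(p['rvec'],float).reshape(3),np.array(p['tvec'],float).reshape(3)
def w(p,uv,z):
    K,d,r,t=cam(p); R=cv2.Rodrigues(r)[0]
    n=cv2.undistortPoints(np.array(uv,float).reshape(-1,1,2),K,d).reshape(-1,2)
    ray=np.c_[n,np.ones(len(n))]@R; c=-R.T@t
    return (c+ray*((z-c[2])/ray[:,2])[:,None])[:,:2]
def px(p,X):
    K,d,r,t=cam(p); return cv2.projectPoints(np.array(X,float).reshape(-1,1,3),r,t,K,d)[0].reshape(-1,2)
E
python3 - <<'E'
from h import *
zt=dict(faceplate=.022,large_disc=.03,small_disc=.024,long_blank=.028,short_blank=.028,square_tray=.022,long_tray=.022,tin=.042)
for n in ['top','side']:
    p=get_image(n); cv2.imwrite(f'pics/{n}0.png',p['frame'])
    R=cv2.Rodrigues(np.array(p['rvec'],float))[0]; print(n,'campos',(-R.T@np.array(p['tvec']).reshape(3)).round(3))
    for o in zt:
        for m in masks_of(p,o)[:4]:
            r,c=m['at']; M=m['mask'].astype(np.uint8)
            cs=max(cv2.findContours(M,0,2)[0],key=cv2.contourArea)
            pts=w(p,cs.reshape(-1,2),zt[o]).astype(np.float32)
            (cx,cy),(a,b),ang=cv2.minAreaRect(pts)
            print(o,round(m['confidence'],2),'px',round(c),round(r),'w',w(p,[c,r],zt[o])[0].round(3),'rect',[round(float(v),3) for v in (cx,cy,a,b,ang)])
print(bot.sense())
E
```

```text
top campos [ 0.536 -0.004  1.017]
faceplate 0.83 px 322 214 w [ 0.6   -0.083] rect [0.593, -0.073, 0.053, 0.051, 0.96]
large_disc 0.81 px 237 285 w [0.46  0.079] rect [0.464, 0.08, 0.063, 0.062, 72.877]
small_disc 0.94 px 333 131 w [ 0.764 -0.101] rect [0.759, -0.102, 0.038, 0.04, 1.2]
small_disc 0.69 px 235 130 w [0.762 0.09 ] rect [0.765, 0.087, 0.04, 0.039, 27.72]
long_blank 0.71 px 318 283 w [ 0.466 -0.076] rect [0.471, -0.073, 0.028, 0.106, 89.718]
short_blank 0.89 px 238 223 w [0.578 0.08 ] rect [0.579, 0.078, 0.062, 0.029, 21.858]
square_tray 0.73 px 124 242 w [0.538 0.304] rect [0.539, 0.311, 0.157, 0.153, 73.41]
long_tray 0.92 px 425 261 w [ 0.513 -0.286] rect [0.513, -0.281, 0.211, 0.115, 15.772]
tin 0.55 px 198 174 w [0.671 0.159] rect [0.677, 0.158, 0.056, 0.052, 46.329]
side campos [ 0.265 -0.455  0.797]
faceplate 0.94 px 291 242 w [ 0.587 -0.074] rect [0.588, -0.084, 0.063, 0.052, 52.125]
large_disc 0.84 px 202 224 w [0.464 0.071] rect [0.457, 0.068, 0.079, 0.063, 59.548]
small_disc 0.81 px 308 160 w [0.763 0.079] rect [0.758, 0.077, 0.052, 0.038, 50.699]
small_disc 0.7
[... 538 characters left out ...]
ct [0.665, 0.142, 0.087, 0.052, 53.006]
{'t': 0.9, 'q': array([ 6.53440716e+01,  1.75760157e+01,  8.63115142e+01,  9.56194759e-04,
        7.61108493e+01, -4.21181821e+00]), 'joint_vel': array([-0.01220069,  0.01392418, -0.01096359, -0.0241623 , -0.02049013,
        0.11220258]), 'tau': array([ 3.00862712e-04, -4.57448387e+01, -2.52341169e+01, -2.55904961e-04,
        7.02703619e-04, -5.91783134e-06]), 'ee_pos': array([0.20086579, 0.53877253, 0.23132061]), 'tool_rot': array([ 1.79998315e+02, -8.06703046e-04,  1.59555660e+02]), 'ft_force': array([-0.03246206, -0.28256233,  0.19609227]), 'moment': array([-0.0201534 , -0.09014431, -0.02813015]), 'grasp_force': 0.0, 'width': 0.08533360929062879}
```

View pics/top0.png

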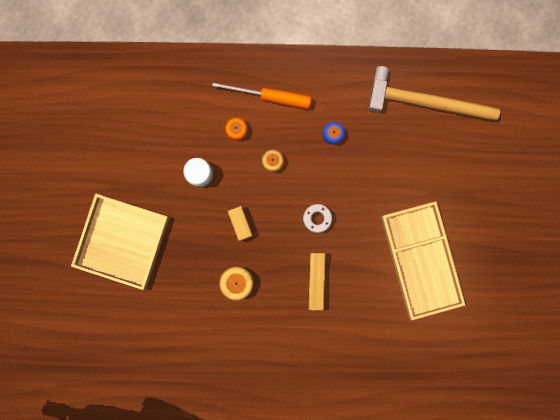

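View pics/side0.png

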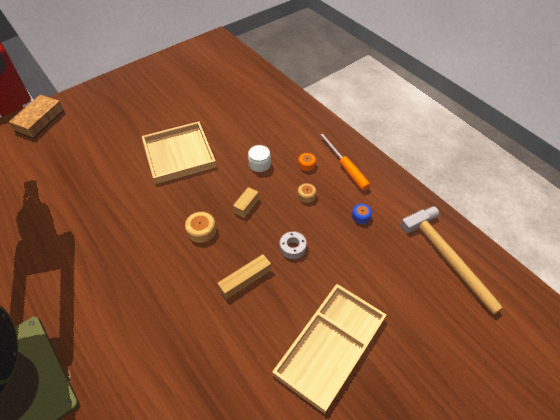

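Look-alikes for small_disc in the top view: orange (236,129), blue (334,133) and plain pale (273,160). The description says pale with a darker middle, so I choose (273,160). The large pale disc is at (236,283) and the faceplate at (317,218). Next I'll fit precise poses and check the choice in a close crop.

```bash
cat >> h.py <<'E'
from scipy.optimize import minimize
H=dict(faceplate=(0,.022),large_disc=(0,.03),small_disc=(0,.024),long_blank=(0,.028),short_blank=(0,.028),square_tray=(0,.022),long_tray=(0,.022),tin=(0,.042))
def foot(o):
    D=dict(faceplate=.056,large_disc=.064,small_disc=.042,tin=.054); L=dict(long_blank=(.11,.028),short_blank=(.062,.028),square_tray=(.15,.15),long_tray=(.21,.11))
    if o in D:
        a=np.arange(0,2*np.pi,.1); return D[o]/2*np.c_[np.cos(a),np.sin(a)]
    a,b=L[o]; return np.array([[a,b],[a,-b],[-a,-b],[-a,b]])/2
def hull(p,o,x,y,yaw,z0=0):
    c,s=np.cos(yaw),np.sin(yaw); f=foot(o)@np.array([[c,s],[-s,c]])+[x,y]
    h=H[o][1]
    return cv2.convexHull(px(p,np.r_[np.c_[f,np.full(len(f),z0)],np.c_[f,np.full(len(f),z0+h)]]).astype(np.float32))
def seg(p,uv,r=38):
    # bright blob at pixel
    u,v=map(int,uv); im=p['frame'][:,:,1]; x0,y0=max(u-r,0),max(v-r,0)
    sub=im[y0:v+r,x0:u+r]; t,b=cv2.threshold(cv2.GaussianBlur(sub,(3,3),0),0,255,cv2.THRESH_OTSU)
    cs=[c+np.array([x0,y0]) for c in cv2.findContours(b,0,2)[0]]
    return max(cs,key=lambda c:(cv2.pointPolygonTest(c.astype(np.float32),(float(u),float(v)),True)>-4)*cv2.contourArea(c))
def iou(p,cnt,hl,S=6):
    x0,y0=cnt.reshape(-1,2).min(0)-15; n=((cnt.reshape(-1,2).max(0)-[x0,y0]+15)*S).astype(int)
    A=np.zeros((n[1],n[0]),np.uint8);B=A.copy()
    cv2.fillPoly(A,[((cnt.reshape(-1,1,2)-[x0,y0])*S).astype(np.int32)],1);cv2.fillPoly(B,[((hl.reshape(-1,1,2)-[x0,y0])*S).astype(np.int32)],1)
    return (A&B).sum()/max((A|B).sum(),1)
def fit(p,o,cnt,x,y,yaw,z0=0):
    cnt=cv2.convexHull(cnt)
    r=minimize(lambda v:-iou(p,cnt,hull(p,o,v[0],v[1],v[2],z0)),[x,y,yaw],method='Nelder-Mead',options=dict(initial_simplex=np.array([[x,y,yaw],[x+.008,y,yaw],[x,y+.008,yaw],[x,y,yaw+.1]]),xatol=1e-4,fatol=1e-4))
    return r.x,-r.fun
E
cat > m.py <<'E'
from h import *
G=dict(faceplate=(.593,-.075,0),large_disc=(.463,.077,0),small_disc=(.70,.008,0),long_blank=(.467,-.076,0),short_blank=(.577,.077,.35),square_tray=(.539,.307,-.29),long_tray=(.513,-.283,.27),tin=(.674,.155,0))
for n in ['top','side']:
    p=get_image(n); f=p['frame'].copy()
    for o,g in G.items():
        uv=px(p,[[g[0],g[1],H[o][1]/2]])[0]; 
        if 'tray' in o: cnt=max(cv2.findContours(masks_of(p,o)[0]['mask'].astype(np.uint8),0,2)[0],key=cv2.contourArea)
        else: cnt=seg(p,uv, 30 if 'disc' in o or o=='faceplate' or o=='tin' else 40)
        v,q=fit(p,o,cnt,*g); print(n,o,v[:2].round(4),'yaw',np.degrees(v[2]).round(1),'iou',round(q,3))
        cv2.polylines(f,[hull(p,o,*v).astype(int)],True,(0,255,0),1)
    c=f[110:330,60:480] if n=='top' else f[110:420,130:400]
    cv2.imwrite(f'pics/{n}1.png',cv2.resize(c,None,fx=1.9,fy=1.9))
E
python3 m.py
```

```text
top faceplate [ 0.5929 -0.0736] yaw 2.4 iou 0.932
top large_disc [0.4628 0.0825] yaw -2.4 iou 0.907
top small_disc [0.7068 0.0179] yaw -13.2 iou 0.837
top long_blank [ 0.47   -0.0743] yaw -0.4 iou 0.909
top short_blank [0.5795 0.0781] yaw 19.7 iou 0.905
top square_tray [0.5386 0.3137] yaw -16.5 iou 0.981
top long_tray [ 0.513 -0.283] yaw 15.5 iou 0.0
top tin [0.6774 0.1608] yaw -6.8 iou 0.762
side faceplate [ 0.5984 -0.0687] yaw -1.8 iou 0.746
side large_disc [0.4674 0.0955] yaw -1.0 iou 0.689
side small_disc [0.7125 0.0242] yaw -5.7 iou 0.619
side long_blank [ 0.473  -0.0696] yaw -3.9 iou 0.657
side short_blank [0.5843 0.0839] yaw 32.5 iou 0.592
side square_tray [0.5383 0.3105] yaw -17.1 iou 0.978
side long_tray [ 0.5118 -0.286 ] yaw 16.1 iou 0.98
side tin [0.6823 0.1702] yaw -6.7 iou 0.556
```

View pics/top1.png

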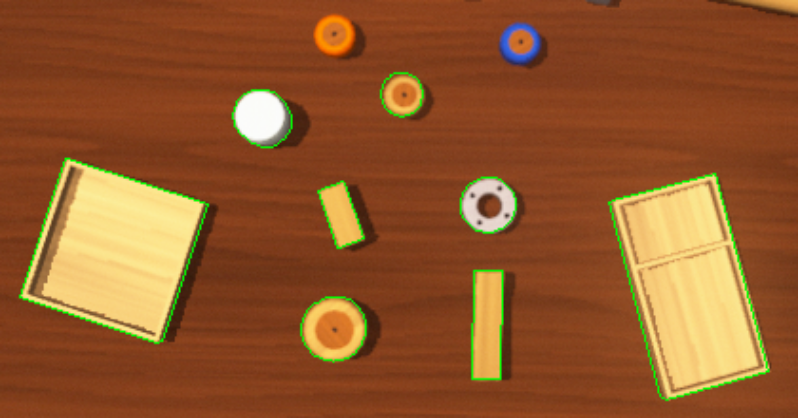

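The crop shows the chosen pale disc (crop 403,95) outlined tightly. The orange (335,35) and blue (520,43) discs are separate, and the outlines of the trays, blanks and faceplate fit well. First move: turn to yaw 180 and go over the faceplate.

```bash
python3 -m jog '[[[0,0,0],-0.085,0],[[0,0,0],-0.085,0],[[-0.05,-0.079,0],0,0],[[-0.05,-0.079,0],0,0],[[-0.05,-0.079,0],0,0],[[-0.05,-0.079,0],0,0],[[-0.05,-0.079,0],0,0],[[-0.05,-0.079,0],0,0],[[-0.05,-0.079,0],0,0],[[-0.05,-0.079,0],0,0]]' 40; python3 -m jog '[[[-0.05,-0.079,0],0,0],[[-0.05,-0.079,0],0,0],[[-0.05,-0.079,0],0,0],[[-0.05,-0.079,0],0,0],[[-0.05,-0.079,0],0,0],[[0,0,0],0,0],[[0,0,0],0,0]]'; python3 - <<'E'
from h import *
p=get_image('wrist'); f=p['frame'].copy()
cv2.polylines(f,[hull(p,'faceplate',.593,-.075,0).astype(int)],True,(0,255,0),1)
cv2.imwrite('pics/w1.png',f)
for m in masks_of(p,'faceplate')[:2]:
    cnt=max(cv2.findContours(m['mask'].astype(np.uint8),0,2)[0],key=cv2.contourArea); print(m['confidence'],fit(p,'faceplate',cnt,.593,-.075,0))
p=get_image('top'); m=masks_of(p,'long_tray')
for mm in m[:2]:
    cnt=max(cv2.findContours(mm['mask'].astype(np.uint8),0,2)[0],key=cv2.contourArea); print(mm['confidence'],fit(p,'long_tray',cnt,.512,-.285,.275))
E
```

```text
t: 2.45
ee_pos: [0.4415, 0.1578, 0.2316]
tool_rot: [180.0, 0.1, 180.0]
ft_force: [0.7, 1.4, 0.3]
width: 0.0854
grasp_force: 0.0
t: 3.32
ee_pos: [0.5899, -0.0777, 0.2309]
tool_rot: [180.0, -0.1, 179.9]
ft_force: [0.2, 0.1, -0.4]
width: 0.0853
grasp_force: 0.0
0.82 (array([ 0.59198118, -0.07474385,  0.0220286 ]), np.float64(0.9315089816630865))
0.57 (array([ 0.51452408, -0.28362986,  0.26547179]), np.float64(0.34566117458505846))
0.26 (array([ 0.512, -0.285,  0.275]), np.float64(0.0))
```

View pics/w1.png

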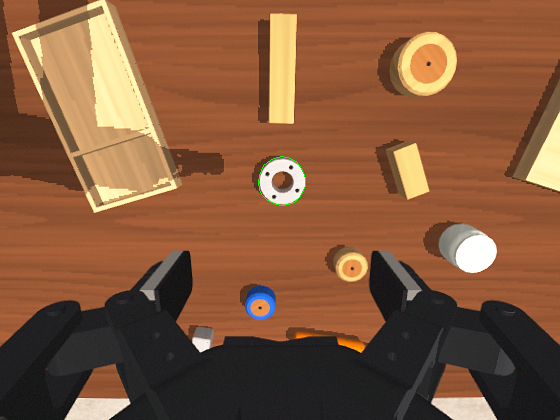

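The wrist view shows the faceplate at (282,182) inside its predicted outline. The fingers straddle it and nothing is in the way. Going down.

```bash
python3 -m jog '[[[-0.004,0.005,0.08],0,0],[[0,0,0.08],0,0],[[0,0,0.08],0,0],[[0,0,0.08],0,0],[[0,0,0.045],0,0],[[0,0,0.012],0,0],[[0,0,0],0,0]]'; python3 -m jog '[[[0,0,0],0,1],[[0,0,0],0,1],[[0,0,0],0,1],[[0,0,0],0,1],[[0,0,0],0,1],[[0,0,0],0,1]]' 50
```

```text
t: 4.4
ee_pos: [0.5931, -0.0742, 0.0055]
tool_rot: [-180.0, 0.0, -180.0]
ft_force: [0.2, 0.3, 0.4]
width: 0.0855
grasp_force: 0.0
t: 5.15
ee_pos: [0.594, -0.0749, 0.0072]
tool_rot: [-180.0, 0.2, 179.9]
ft_force: [-1.5, 0.3, 4.9]
width: 0.0533
grasp_force: 52.1
```

```bash
python3 -m jog '[[[0,0,-0.01],0,1],[[0,0,-0.04],0,1],[[0,0,-0.08],0,1],[[0,0,-0.04],0,1],[[0,0,0],0,1],[[0,0,0],0,1]]'; python3 - <<'E'
from h import *
p=get_image('wrist'); cv2.imwrite('pics/w2.png',p['frame'])
E
```

```text
t: 5.9
ee_pos: [0.5918, -0.0745, 0.1063]
tool_rot: [180.0, -0.1, 180.0]
ft_force: [-1.2, -0.2, -1.9]
width: 0.0532
grasp_force: 53.1
```

View pics/w2.png

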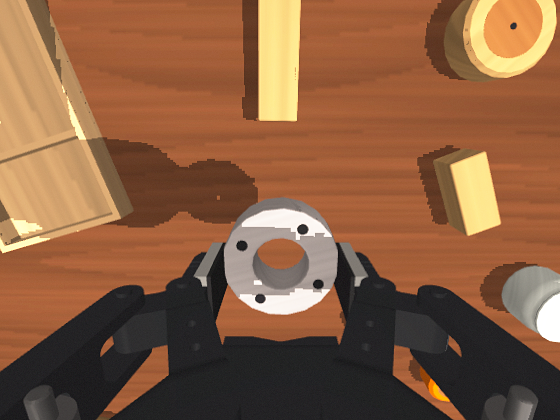

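The plate is held level between the pads at (280,257), and the measured 1.9 N matches its weight. Carrying it to the square tray.

```bash
python3 -m jog '[[[0.011,0.0805,0],0,1],[[0.011,0.0805,0],0,1],[[0.011,0.0805,0],0,1],[[0.011,0.0805,0],0,1],[[0.011,0.0805,0],0,1],[[0.011,0.0805,0],0,1],[[0.011,0.0805,0],0,1],[[0.011,0.0805,0],0,1],[[0,0,0],0,1]]';python3 -m jog '[[[0,0,0.06],0,1],[[0,0,0.06],0,1],[[0,0,0.028],0,1],[[0,0,0],0,1],[[0,0,0],0,1]]'
```

```text
t: 7.08
ee_pos: [0.5387, 0.3149, 0.1051]
tool_rot: [180.0, -0.1, -179.8]
ft_force: [-0.3, -0.1, -2.2]
width: 0.0529
grasp_force: 53.3
t: 7.7
ee_pos: [0.5412, 0.3117, 0.0191]
tool_rot: [180.0, 0.1, 179.9]
ft_force: [0.4, 0.2, -1.0]
width: 0.0534
grasp_force: 53.3
```

```bash
python3 -m jog '[[[0,0,0.005],0,1],[[0,0,0.003],0,1],[[0,0,0],0,1]]';python3 -m jog '[[[0,0,0.003],0,1],[[0,0,0],0,1]]'
```

```text
t: 8.07
ee_pos: [0.5403, 0.3118, 0.0138]
tool_rot: [180.0, 0.0, 180.0]
ft_force: [0.5, 0.6, -1.6]
width: 0.0532
grasp_force: 53.3
t: 8.32
ee_pos: [0.5405, 0.3119, 0.0122]
tool_rot: [180.0, 0.0, 180.0]
ft_force: [-0.3, -0.4, 2.9]
width: 0.0531
grasp_force: 53.7
```

```bash
python3 -m jog '[[[0,0,0],0,0.05],[[0,0,0],0,0.05],[[0,0,0],0,0.05],[[0,0,0],0,0.05],[[0,0,-0.02],0,0],[[0,0,-0.08],0,0],[[0,0,-0.08],0,0],[[0,0,-0.08],0,0]]';python3 -m jog '[[[0.026,-0.077,-0.02],0,0],[[0.026,-0.077,0],0,0],[[0.026,-0.077,0],0,0],[[0.026,-0.077,0],0,0],[[0.026,-0.077,0],0,0],[[0,0,0],0,0],[[0,0,0],0,0]]'
python3 - <<'E'
from h import *
f2=[]
for n,o,g,z0 in [('wrist','large_disc',(.463,.08,0),0),('top','faceplate',(.54,.312,0),.005),('wrist','square_tray',(.5385,.312,-.29),0)]:
    p=get_image(n); f=p['frame'].copy()
    for m in masks_of(p,o)[:2]:
        cnt=max(cv2.findContours(m['mask'].astype(np.uint8),0,2)[0],key=cv2.contourArea); r=fit(p,o,cnt,*g,z0); print(n,o,m['at'],m['confidence'],r)
        cv2.polylines(f,[hull(p,o,*r[0],z0).astype(int)],True,(0,255,0),1)
    f2.append(f)
cv2.imwrite('pics/c3.png',np.hstack([cv2.resize(f2[0],(400,300)),cv2.resize(f2[1][180:300,50:210],(400,300))]))
E
```

```text
t: 9.32
ee_pos: [0.5402, 0.3117, 0.1701]
tool_rot: [180.0, 0.0, 180.0]
ft_force: [1.0, -0.4, 0.8]
width: 0.0854
grasp_force: 0.0
t: 10.2
ee_pos: [0.4628, 0.081, 0.1806]
tool_rot: [180.0, 0.1, 179.9]
ft_force: [-0.2, -0.5, 0.1]
width: 0.0854
grasp_force: 0.0
wrist large_disc [189.3, 278.1] 0.82 (array([0.46217454, 0.08080928, 0.02603241]), np.float64(0.9505913338567124))
wrist large_disc [283.8, 274.4] 0.55 (array([0.463, 0.08 , 0.   ]), np.float64(0.0))
top faceplate [242.7, 127.1] 0.58 (array([0.53949675, 0.3133582 , 0.00466567]), np.float64(0.9141507651615342))
top faceplate [239.8, 119.7] 0.21 (array([ 0.51403475,  0.36926397, -0.44816109]), np.float64(0.1284475816002653))
wrist square_tray [229.1, 482.6] 0.82 (array([ 0.53910823,  0.31162235, -0.28679467]), np.float64(0.8532782503638381))
```

View pics/c3.png

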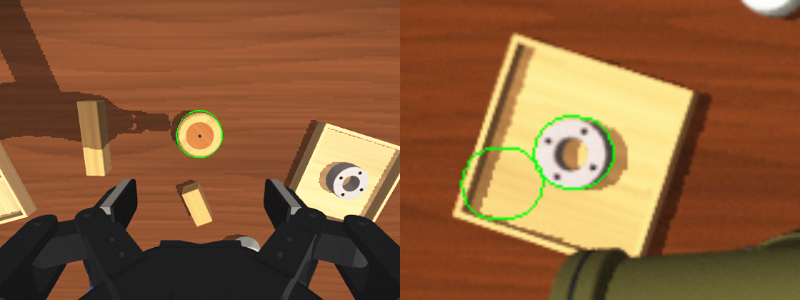

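The left half shows the large disc well outlined at full-frame (278,189), between the fingers. The right half shows the faceplate flat near the middle of the square tray (top ~(118,240)). Grasping the large disc.

```bash
python3 -m jog '[[[0,0,0.08],0,0],[[0,0,0.08],0,0],[[0,0,0.08],0,0],[[0,0,0.04],0,0],[[0,0,0.008],0,0],[[0,0,0],0,0],[[0,0,0],0,1],[[0,0,0],0,1],[[0,0,0],0,1],[[0,0,0],0,1]]' 40; python3 -m jog '[[[0,0,0],0,1],[[0,0,0],0,1]]'; python3 -m jog '[[[0,0,-0.01],0,1],[[0,0,-0.04],0,1],[[0,0,-0.08],0,1],[[0,0,-0.06],0,1],[[0,0,0],0,1],[[0,0,0],0,1]]'
```

```text
t: 11.75
ee_pos: [0.4633, 0.081, 0.0087]
tool_rot: [180.0, 0.2, 180.0]
ft_force: [0.1, 0.5, 5.8]
width: 0.0624
grasp_force: 42.1
t: 12.0
ee_pos: [0.4633, 0.081, 0.0087]
tool_rot: [180.0, 0.2, 180.0]
ft_force: [-1.8, 0.3, 6.8]
width: 0.0624
grasp_force: 42.1
t: 12.75
ee_pos: [0.4616, 0.0807, 0.1209]
tool_rot: [-180.0, 0.0, 180.0]
ft_force: [0.4, -0.5, -0.6]
width: 0.0625
grasp_force: 43.9
```

```bash
python3 -m jog '[[[-0.0258,0.0774,0],0,1],[[-0.0258,0.0774,0],0,1],[[-0.0258,0.0774,0],0,1],[[-0.0258,0.0774,0],0,1],[[-0.0258,0.0774,0],0,1],[[0,0,0],0,1],[[0,0,0],0,1]]'
python3 - <<'E'
from h import *
f2=[]
for n,o,g,z0 in [('wrist','large_disc',(.54,.312,0),.112),('side','faceplate',(.54,.312,0),.005)]:
    p=get_image(n); f=p['frame'].copy()
    for m in masks_of(p,o)[:2]:
        cnt=max(cv2.findContours(m['mask'].astype(np.uint8),0,2)[0],key=cv2.contourArea); r=fit(p,o,cnt,*g,z0); print(n,o,m['at'],m['confidence'],r)
        cv2.polylines(f,[hull(p,o,*r[0],z0).astype(int)],True,(0,255,0),1)
    f2.append(f)
cv2.imwrite('pics/c4.png',np.hstack([cv2.resize(f2[0],(400,300)),cv2.resize(f2[1][60:240,60:300],(400,300))]))
print(bot.sense()['ee_pos'])
E
```

```text
t: 13.62
ee_pos: [0.538, 0.312, 0.1188]
tool_rot: [-179.9, -0.2, 180.0]
ft_force: [0.5, -1.1, -1.3]
width: 0.0625
grasp_force: 44.0
wrist large_disc [262.3, 280.5] 0.91 (array([0.53761744, 0.31254786, 0.05206172]), np.float64(0.8785414038094338))
side faceplate [149.5, 176.8] 0.63 (array([0.53841567, 0.31192939, 0.05721514]), np.float64(0.8678189817724702))
[0.53897584 0.31148928 0.1204856 ]
```

View pics/c4.png

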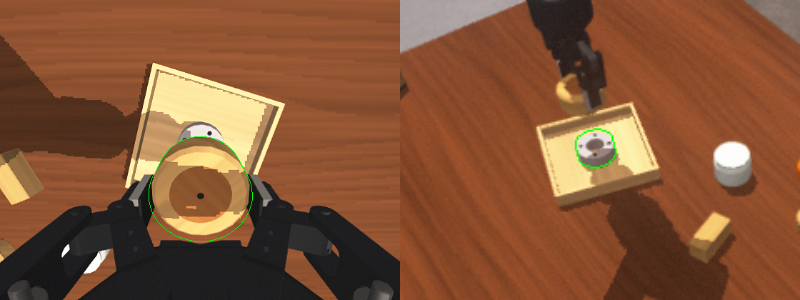

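The disc is held level (wrist view 200,195). The side view shows the faceplate flat, centred in the tray and matching its outline. They are aligned to about 1 mm, so I'm lowering.

```bash
python3 -m jog '[[[0,0,0.06],0,1],[[0,0,0.05],0,1],[[0,0,0.02],0,1],[[0,0,0],0,1],[[0,0,0],0,1]]';python3 -m jog '[[[0,0,0.004],0,1],[[0,0,0],0,1]]'
```

```text
t: 14.45
ee_pos: [0.5407, 0.3132, 0.0441]
tool_rot: [179.9, 0.1, 179.9]
ft_force: [-0.7, -1.0, -0.9]
width: 0.0619
grasp_force: 44.0
t: 14.7
ee_pos: [0.54, 0.3131, 0.0411]
tool_rot: [180.0, 0.1, 180.0]
ft_force: [-0.6, 0.3, -0.4]
width: 0.0623
grasp_force: 44.0
```

```bash
python3 -m jog '[[[0,0,0.006],0,1],[[0,0,0],0,1]]';python3 -m jog '[[[0,0,0.003],0,1],[[0,0,0],0,1]]'
```

```text
t: 14.95
ee_pos: [0.5394, 0.3128, 0.0366]
tool_rot: [-180.0, -0.0, 180.0]
ft_force: [-0.0, 0.7, 0.7]
width: 0.062
grasp_force: 44.0
t: 15.2
ee_pos: [0.5397, 0.313, 0.0357]
tool_rot: [180.0, 0.0, 180.0]
ft_force: [-1.5, -0.1, 4.4]
width: 0.0624
grasp_force: 44.4
```

```bash
python3 -m jog '[[[0,0,0],0,0.05],[[0,0,0],0,0.05],[[0,0,0],0,0.05],[[0,0,0],0,0.05],[[0,0,-0.02],0,0],[[0,0,-0.08],0,0],[[0,0,-0.08],0,0],[[0,0,-0.06],0,0]]';python3 -m jog '[[[0.0146,-0.081,0],0,0],[[0.0146,-0.081,0],0,0],[[0.0146,-0.081,0],0,0],[[0.0146,-0.081,0],0,0],[[0.0146,-0.081,0],0,0],[[0.0146,-0.081,0],0,0],[[0.0146,-0.081,0],0,0],[[0.0146,-0.081,0],0,0],[[0,0,0],0,0],[[0,0,0],0,0]]'
python3 - <<'E'
from h import *
f2=[]
for n,o,g,z0 in [('wrist','long_blank',(.47,-.075,0),0),('top','large_disc',(.54,.312,0),.027),('side','large_disc',(.54,.312,0),.027),('side','faceplate',(.54,.312,0),.005)]:
    p=get_image(n); f=p['frame'].copy()
    for m in masks_of(p,o)[:1]:
        cnt=max(cv2.findContours(m['mask'].astype(np.uint8),0,2)[0],key=cv2.contourArea); r=fit(p,o,cnt,*g,z0); print(n,o,m['at'],m['confidence'],r)
        cv2.polylines(f,[hull(p,o,*r[0],z0).astype(int)],True,(0,255,0),1)
    f2.append(f)
cv2.imwrite('pics/c5.png',np.hstack([cv2.resize(f2[0],(400,300)),cv2.resize(f2[2][60:240,60:300],(400,300))]))
E
```

```text
t: 16.2
ee_pos: [0.5404, 0.3133, 0.1824]
tool_rot: [179.9, 0.2, 180.0]
ft_force: [0.4, 0.2, 0.2]
width: 0.0854
grasp_force: 0.0
t: 17.45
ee_pos: [0.4694, -0.0757, 0.1797]
tool_rot: [180.0, 0.1, 179.9]
ft_force: [0.2, -0.4, 0.8]
width: 0.0854
grasp_force: 0.0
wrist long_blank [185.3, 282.6] 0.61 (array([ 0.47005648, -0.07479197, -0.01488195]), np.float64(0.9496538126461552))
top large_disc [242.4, 113.9] 0.84 (array([0.53837528, 0.31342754, 0.05270775]), np.float64(0.9440467069981243))
side large_disc [138.2, 174.4] 0.58 (array([0.53755619, 0.31307073, 0.05598117]), np.float64(0.8871389931070587))
```

View pics/c5.png

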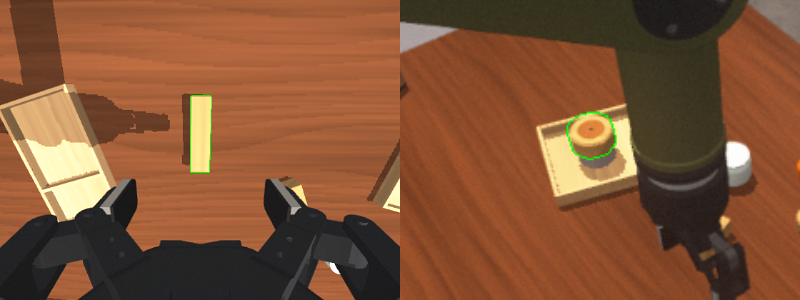

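The disc sits flat on the faceplate in the square tray (side crop 592,135), and the long blank is centred in the wrist view (200,134). Grasping the long blank.

```bash
python3 -m jog '[[[0,0.001,0.08],0,0],[[0,0,0.08],0,0],[[0,0,0.08],0,0],[[0,0,0.035],0,0],[[0,0,0.008],0,0],[[0,0,0],0,0],[[0,0,0],0,1],[[0,0,0],0,1],[[0,0,0],0,1],[[0,0,0],0,1]]' 40; python3 -m jog '[[[0,0,0],0,1],[[0,0,0],0,1],[[0,0,0],0,1],[[0,0,0],0,1]]'; python3 -m jog '[[[0,0,-0.01],0,1],[[0,0,-0.04],0,1],[[0,0,-0.08],0,1],[[0,0,-0.06],0,1],[[0,0,0],-0.066,1],[[0,0,0],-0.066,1],[[0,0,0],0,1],[[0,0,0],0,1]]'
python3 - <<'E'
from h import *
for n in ['top','wrist','side']:
    p=get_image(n)
    for m in masks_of(p,'long_tray')[:1]:
        cnt=max(cv2.findContours(m['mask'].astype(np.uint8),0,2)[0],key=cv2.contourArea); print(n,m['confidence'],fit(p,'long_tray',cnt,.512,-.285,.275))
E
```

```text
t: 19.1
ee_pos: [0.4698, -0.0754, 0.0101]
tool_rot: [-180.0, 0.1, 179.9]
ft_force: [-1.1, 1.2, 5.9]
width: 0.0268
grasp_force: 39.8
t: 19.6
ee_pos: [0.4698, -0.0754, 0.0101]
tool_rot: [-180.0, 0.1, 179.9]
ft_force: [-0.8, 0.5, 4.7]
width: 0.0272
grasp_force: 39.8
t: 20.6
ee_pos: [0.4691, -0.0751, 0.1233]
tool_rot: [180.0, -0.0, -164.3]
ft_force: [-0.6, -0.6, -1.6]
width: 0.0271
grasp_force: 39.4
top 0.78 (array([ 0.51432108, -0.28321459,  0.27706945]), np.float64(0.9529509595815918))
wrist 0.59 (array([ 0.51303271, -0.28361247,  0.2793031 ]), np.float64(0.8798801666096302))
side 0.91 (array([ 0.51204341, -0.28578655,  0.28084915]), np.float64(0.9814144048727352))
```

```bash
python3 -m jog '[[[0.0165,-0.0712,0],0,1],[[0.0165,-0.0712,0],0,1],[[0.0165,-0.0712,0],0,1],[[0.0165,-0.0712,0],0,1],[[0.0165,-0.0712,0],0,1],[[0,0,0],0,1],[[0,0,0],0,1]]';  python3 - <<'E'
from h import *
p=get_image('wrist'); cv2.imwrite('pics/w6.png',p['frame']); print(bot.sense()['ee_pos'])
E
```

```text
t: 21.78
ee_pos: [0.4793, -0.2937, 0.1229]
tool_rot: [179.9, -0.0, -164.3]
ft_force: [0.7, 0.1, -1.8]
width: 0.0275
grasp_force: 39.6
[ 0.47921052 -0.29317629  0.12290043]
```

View pics/w6.png

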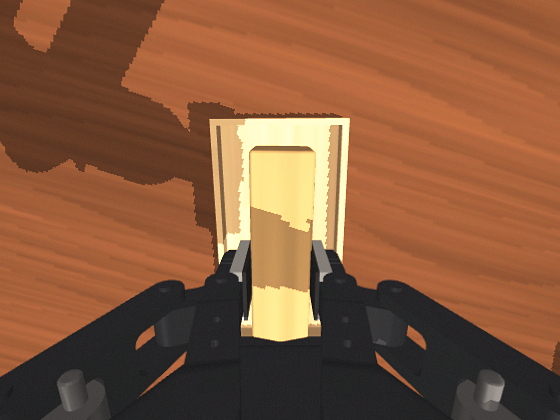

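The blank (280,240) is parallel to the tray walls (columns 215 and 345) and central between them. Lowering.

```bash
python3 -m jog '[[[0,0,0.06],0,1],[[0,0,0.06],0,1],[[0,0,0.04],0,1],[[0,0,0.01],0,1],[[0,0,0],0,1],[[0,0,0],0,1]]';python3 -m jog '[[[0,0,0.006],0,1],[[0,0,0],0,1]]';python3 -m jog '[[[0,0,0.003],0,1],[[0,0,0],0,1]]'
```

```text
t: 22.58
ee_pos: [0.4807, -0.2945, 0.0225]
tool_rot: [-179.9, 0.1, -164.2]
ft_force: [-0.7, -0.8, 0.1]
width: 0.0273
grasp_force: 39.6
t: 22.82
ee_pos: [0.4799, -0.2943, 0.0181]
tool_rot: [-180.0, 0.0, -164.2]
ft_force: [-0.2, -0.6, -0.0]
width: 0.0273
grasp_force: 39.6
t: 23.08
ee_pos: [0.4797, -0.2942, 0.0158]
tool_rot: [180.0, -0.0, -164.2]
ft_force: [0.6, 0.5, -1.3]
width: 0.0273
grasp_force: 39.6
```

```bash
python3 -m jog '[[[0,0,0.001],0,1],[[0,0,0],0,0.45],[[0,0,0],0,0.45],[[0,0,0],0,0.45],[[0,0,0],0,0.45],[[0,0,-0.03],0,0.45],[[0,0,-0.08],0,0.45],[[0,0,-0.08],0,0],[[0,0,-0.08],0,0]]';python3 -m jog '[[[-0.063,0.049,0],0,0],[[-0.063,0.049,0],0,0],[[-0.063,0.049,0],0,0],[[-0.063,0.049,0],0,0],[[-0.063,0.049,0],0,0],[[-0.063,0.049,0],0,0],[[-0.063,0.049,0],0,0],[[-0.063,0.049,0],0,0],[[0,0,0],0,0],[[0,0,0],0,0]]'
python3 - <<'E'
from h import *
f2=[]
for n,o,g,z0 in [('wrist','small_disc',(.706,.016,0),0),('top','long_blank',(.479,-.294,.277),.005),('side','long_blank',(.479,-.294,.277),.005)]:
    p=get_image(n); f=p['frame'].copy()
    for m in masks_of(p,o)[:4]:
        cnt=max(cv2.findContours(m['mask'].astype(np.uint8),0,2)[0],key=cv2.contourArea); r=fit(p,o,cnt,*g,z0); print(n,o,m['at'],m['confidence'],r)
        if r[1]>.5: cv2.polylines(f,[hull(p,o,*r[0],z0).astype(int)],True,(0,255,0),1)
    f2.append(f)
cv2.imwrite('pics/c7.png',np.hstack([cv2.resize(f2[0],(400,300)),cv2.resize(f2[2][270:420,240:440],(400,300))]))
E
```

```text
t: 24.2
ee_pos: [0.4796, -0.294, 0.1787]
tool_rot: [180.0, -0.0, -164.2]
ft_force: [1.3, -0.1, 0.2]
width: 0.081
grasp_force: 0.0
t: 25.45
ee_pos: [0.7061, 0.0143, 0.1767]
tool_rot: [-180.0, -0.1, -164.2]
ft_force: [-0.5, 0.8, 0.6]
width: 0.0858
grasp_force: 0.0
wrist small_disc [254.5, 329.8] 0.97 (array([0.706, 0.016, 0.   ]), np.float64(0.0))
wrist small_disc [207.3, 156.7] 0.95 (array([0.706, 0.016, 0.   ]), np.float64(0.0))
wrist small_disc [186.3, 283.4] 0.92 (array([0.70500532, 0.01479432, 0.07209515]), np.float64(0.929717297556301))
top long_blank [278.0, 427.5] 0.92 (array([ 0.48091125, -0.29302527,  0.26161054]), np.float64(0.964781470611565))
side long_blank [360.3, 319.8] 0.94 (array([ 0.47749982, -0.29677502,  0.23903135]), np.float64(0.957180845019205))
side long_blank [154.4, 179.2] 0.5 (array([ 0.479, -0.294,  0.277]), np.float64(0.0))
```

View pics/c7.png

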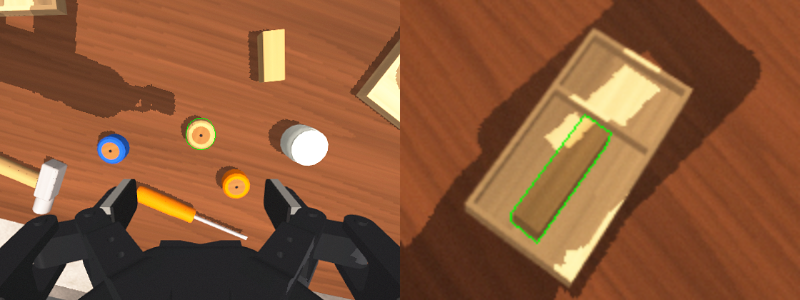

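The long blank lies in the long compartment (side crop 560,180). The wrist view shows the pale disc at (200,134) between the fingers, with the blue and orange discs and the tin clear. Grasping the small disc.

```bash
python3 -m jog '[[[0.002,0,0.08],0,0],[[0,0,0.08],0,0],[[0,0,0.08],0,0],[[0,0,0.035],0,0],[[0,0,0.006],0,0],[[0,0,0],0,0],[[0,0,0],0,1],[[0,0,0],0,1],[[0,0,0],0,1],[[0,0,0],0,1]]' 40; python3 -m jog '[[[0,0,0],0,1],[[0,0,0],0,1],[[0,0,0],0,1]]'; python3 -m jog '[[[0,0,-0.01],0,1],[[0,0,-0.04],0,1],[[0,0,-0.08],0,1],[[0,0,-0.06],0,1],[[0,0,0],0,1],[[0,0,0],0,1]]'
```

```text
t: 27.0
ee_pos: [0.7064, 0.0141, 0.0104]
tool_rot: [-180.0, 0.1, -164.2]
ft_force: [-0.6, -0.4, 5.6]
width: 0.0399
grasp_force: 39.9
t: 27.38
ee_pos: [0.7064, 0.0141, 0.0104]
tool_rot: [-180.0, 0.1, -164.2]
ft_force: [-0.1, 0.1, 5.7]
width: 0.0405
grasp_force: 39.9
t: 28.12
ee_pos: [0.7049, 0.0142, 0.1223]
tool_rot: [180.0, -0.1, -164.2]
ft_force: [0.8, -0.3, -0.1]
width: 0.0398
grasp_force: 40.4
```

```bash
python3 -m jog '[[[0.055,-0.0654,0],0,1],[[0.055,-0.0654,0],0,1],[[0.055,-0.0654,0],0,1],[[0.055,-0.0654,0],0,1],[[0.055,-0.0654,0],0,1],[[0.055,-0.0654,0],0,1],[[0,0,0],0,1],[[0,0,0],0,1]]';  python3 - <<'E'
from h import *
p=get_image('wrist'); cv2.imwrite('pics/w8.png',p['frame']); print(bot.sense()['ee_pos'])
for m in masks_of(p,'small_disc')[:1]:
    cnt=max(cv2.findContours(m['mask'].astype(np.uint8),0,2)[0],key=cv2.contourArea); print(fit(p,'small_disc',cnt,.578,-.266,0,.112))
E
```

```text
t: 29.12
ee_pos: [0.5782, -0.2658, 0.1211]
tool_rot: [179.8, -0.1, -164.3]
ft_force: [0.1, -0.4, 0.5]
width: 0.04
grasp_force: 40.4
[ 0.57873349 -0.26523266  0.12139588]
(array([ 0.57760442, -0.26606233,  0.02428452]), np.float64(0.8669718781112797))
```

View pics/w8.png

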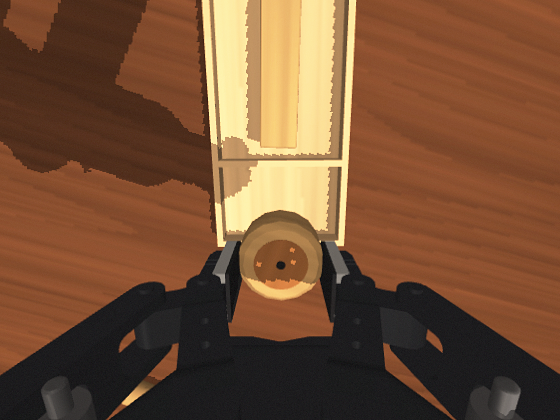

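The disc (280,260) is held level and centred between the tray's side walls, and the long blank shows in the other compartment. Lowering.

```bash
python3 -m jog '[[[0,0,0.06],0,1],[[0,0,0.06],0,1],[[0,0,0.035],0,1],[[0,0,0.01],0,1],[[0,0,0],0,1],[[0,0,0],0,1]]';python3 -m jog '[[[0,0,0.006],0,1],[[0,0,0],0,1]]';python3 -m jog '[[[0,0,0.004],0,1],[[0,0,0],0,1]]'
```

```text
t: 29.98
ee_pos: [0.5803, -0.2664, 0.0249]
tool_rot: [-179.9, 0.1, -164.2]
ft_force: [-0.1, 0.6, 0.2]
width: 0.04
grasp_force: 40.4
t: 30.22
ee_pos: [0.5792, -0.2665, 0.0205]
tool_rot: [-180.0, 0.0, -164.2]
ft_force: [0.2, -0.0, 0.4]
width: 0.0401
grasp_force: 40.4
t: 30.48
ee_pos: [0.579, -0.2664, 0.0175]
tool_rot: [180.0, -0.0, -164.2]
ft_force: [-0.6, -0.6, -0.4]
width: 0.0399
grasp_force: 40.4
```

```bash
python3 -m jog '[[[0,0,0.0035],0,1],[[0,0,0],0,1]]'; python3 -m jog '[[[0,0,0],0,0.27],[[0,0,0],0,0.27],[[0,0,0],0,0.27],[[0,0,0],0,0.27],[[0,0,-0.02],0,0.27],[[0,0,-0.08],0,0.27],[[0,0,-0.08],0,0.27],[[0,0,-0.08],0,0]]';python3 -m jog '[[[0.08,0,0],0,0],[[0.08,0,0],0,0],[[0,0.08,0],0,0],[[0,0.08,0],0,0],[[0,0.08,0],0,0],[[0,0,0],0,0],[[0,0,0],0,0]]'
python3 - <<'E'
from h import *
T=np.array([.513,-.2845]);a=.277;R=np.array([[np.cos(a),np.sin(a)],[-np.sin(a),np.cos(a)]])
for n in ['top','side']:
  p=get_image(n); f=p['frame'].copy()
  for o,g,z0 in [('small_disc',(.578,-.266,0),.005),('long_blank',(.479,-.294,.25),.005),('large_disc',(.538,.313,0),.027),('faceplate',(.539,.313,0),.005),('short_blank',(.579,.078,.35),0),('tin',(.676,.157,0),0)]:
    for m in masks_of(p,o)[:4]:
        cnt=max(cv2.findContours(m['mask'].astype(np.uint8),0,2)[0],key=cv2.contourArea); r=fit(p,o,cnt,*g,z0)
        if r[1]>.5: print(n,o,round(m['confidence'],2),r[0].round(4),round(r[1],2),'tray',(R@(r[0][:2]-T)).round(4))
  cv2.imwrite(f'pics/{n}9.png',f)
E
```

```text
t: 30.72
ee_pos: [0.5792, -0.2664, 0.0155]
tool_rot: [180.0, -0.0, -164.2]
ft_force: [-0.0, -0.3, -0.5]
width: 0.0401
grasp_force: 40.4
t: 31.72
ee_pos: [0.5792, -0.2664, 0.174]
tool_rot: [-180.0, 0.0, -164.2]
ft_force: [0.6, -0.4, -1.2]
width: 0.0788
grasp_force: 0.0
t: 32.6
ee_pos: [0.4484, -0.1543, 0.1726]
tool_rot: [-179.9, 0.1, -164.2]
ft_force: [0.0, 0.3, 0.3]
width: 0.0855
grasp_force: 0.0
top small_disc 0.76 [ 0.5787 -0.264   0.0233] 0.89 tray [0.0688 0.0018]
top long_blank 0.76 [ 0.4845 -0.2924  0.2795] 0.72 tray [-0.0296  0.0002]
top large_disc 0.72 [0.5398 0.3137 0.0625] 0.93 tray [0.1894 0.5681]
top short_blank 0.93 [0.5796 0.0781 0.3881] 0.93 tray [0.1632 0.3305]
top tin 0.89 [0.6787 0.1609 0.0614] 0.88 tray [0.2811 0.3831]
side small_disc 0.91 [ 0.5769 -0.2679  0.0043] 0.85 tray [ 0.066  -0.0015]
side long_blank 0.72 [ 0.4775 -0.296   0.2486] 0.96 tray [-0.0373 -0.0013]
side large_disc 0.8 [0.5356 0.3124 0.0401] 0.51 tray [0.1849 0.568 ]
```

View pics/top9.png

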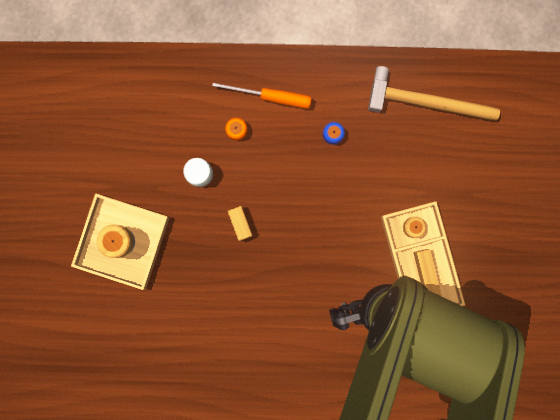

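View pics/side9.png

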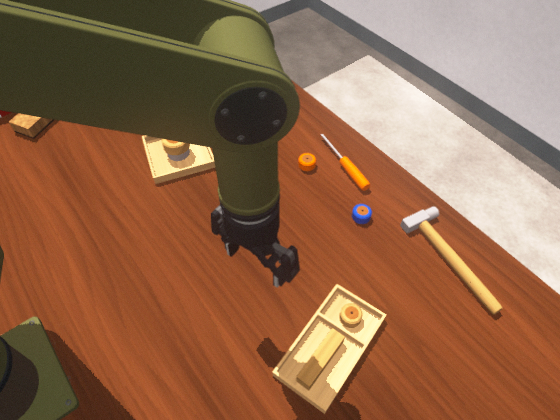

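Everything is in place. The stack is in the square tray (top 113,241), the small disc in the short compartment (416,227), and the long blank in the long one (428,270). The tin (198,172) and short blank (240,223) haven't moved, and the arm is clear. Handing in.

```bash
python3 -c "
from workcell import order
print(order.finish_job())"
```

```text
the job is handed in; nothing more can be done
None
```

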